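# Fit the transit lock to a plate reader

### The arm

A 6-joint arm with a two-finger parallel gripper is mounted at the origin on the work surface. World frame = base frame: x ahead of the robot, y to its left, z up, the work surface at z = 0. Lengths are in m, angles in rad, forces in N, time in s.
With the tool pointing down it reaches from about 0.375 to 0.975 m from the base axis. Payload 3.8 kg.
Tool frame: the origin (TCP) lies midway between the tips of the shut fingers; the grasp point (between the pads) lies 19 mm behind it; z points along the fingers, y is the direction in which the jaws open and shut (so a half turn about z gives the same grasp; the last joint's range is limited). The gripper opens to 85 mm and grips with 20 to 120 N. Pads are 22 mm wide; open, the fingers measure 114 mm over their backs; the gripper's body (76 mm by 85 mm) begins 54 mm behind the grasp point. The pads swing forward as they close: fully open they stand 13 mm farther back than shut.
Start: joints at [-1.198, 0.264, 1.604, -0, 1.274, -0.037], TCP at [0.269, -0.619, 0.231] pointing down, gripper open.
Joint ranges: [-2.63, 2.63], [-0.94, 2.18], [0.31, 2.57], [-1.31, 4.45], [0, 2.66], [-2.55, 2.55]. Speed limits (rad/s): [2.57, 2.57, 3.14, 3.14, 3.14, 3.14].

### API

Orientations are given as a rotation vector (axis times angle).
In Python, from workcell import bot gives the robot as it stands. The module is installed in compiled form; this text tells all that it offers.
- The arm moves only by the tool move_arm, never from a script. Its argument "steps" is a list of rows, each a list of 5 numbers: the shift along the tool's x, y, z in mm, then the turn about the tool's z in degrees, then the opening in per cent of the stroke, from 0 (shut) to 100 (fully open). In form: [[tx, ty, tz, turn, claw], ...]. A call has 1 to 20 rows; each row is the pose to reach, as a shift and turn from the pose commanded when the call began, along the tool's axes at that moment; what a row does not reach only later rows make up. A row lasts 1/10 s, in which the tool goes at most 50 mm and 8.59 degrees, less where a joint would pass 70% of its speed; a pose out of reach is approached as far as the arm can. A call with a gripper value outside its range is refused whole. The fingers move at their own pace and stop on an object; "newtons" is the grip in N (left out, the last holds). Time passes only in rows, so rows that repeat a pose let the fingers close. It gives the time, the measured TCP pose, the force and the opening at its end, in the units of the state.
- bot.read_state(): the state, without advancing time (a new reading comes with each control period).
- bot.read_camera(name): name is "scene" or "side" or "wrist"; returns a dict with "pixels" (420x560x3 uint8, red, green, blue), "depth" (420x560 float32, m along the optical axis (not along the pixel's ray), 0 where there is no reading), "fovy" (degrees; the focal length in pixels is half the picture's height over the tangent of half this angle, whatever the lens; pixels are square), "cx", "cy" (the principal point, pixels), "k1" (the pictures are not rectified: a ray, as slopes to the right and down, at radius r is drawn at 1 + k1 r^2 times it, then the intrinsics apply), "xyz" and "attitude" of the camera in the world. Camera axes: x right, y up, looking along -z (the intrinsics and any distortion apply to the point x, -y, -z); pixel columns grow to the right and rows downward; lengths in m; the calibration is good to about 2 mm. A picture is of the moment at which its call begins.
- bot.finish_job(): hands the job in, once; it reports no verdict.
The state is a dict: "time": time; "q": joint angles; "joint_vel": joint speeds; "joint_torque": joint torques, N m; "tool_pos": TCP position; "tcp_rot": TCP orientation; "wrist_force": force on the tool from outside, world axes, zero at the start; "torque": the same for the moment, N m; "width": opening from 0.0 (shut) to 1.0 (fully open).
Only numpy, scipy, OpenCV 4.12 (cv2) and the standard library are available. Lean on these libraries where they do the work, as an engineer would, in place of code of your own. Each camera call takes 0.05 s, during which the arm holds its last target.

### The job

The plate reader is going to be moved, so lock its plate carrier for transport: push the carrier fully home under the hood, then take the transit lock key (the one with the flat bar handle) from the tool stand, put its T-foot down through the lock slot until the collar sits flat on the carrier, and turn it a quarter turn clockwise, seen from above, to lock. Leave the key in place and do not disturb the other tools, the bottle or the microplate.

Things in the scene. Friction and masses are not known exactly. Their poses are not given: they have to be found in the camera images.
- reader: Low-profile bench plate reader, dark grey, fixed. Origin on the bench (z=0) straight below the lock slot; x points from its front into the hood (the way the carrier goes home), z up. Loading deck 140 mm wide (y), top 70 mm above the bench, from x=-105 to 85 mm, then the hood.
- hood_edge (a point): Middle of the hood's top front edge, 150 mm above the bench, 118 mm behind the lock slot (reader's x). The housing is 330 mm wide from x=75 to 400 mm; the hood's front slopes from x=about 85 mm at 108 mm height back to 118 mm at this edge. The carrier runs in through a mouth below, 120 mm wide.
- carrier (a joint): Plate carrier, a flat aluminium tray 104 mm wide sliding along the reader's x on the deck. Value in m = how far it stands out from home (towards the reader's -x): 0 = fully home against its end stop, 0.09 = fully out. It stays where it is left; about 2.5 N of sliding friction, light damping, no spring.
- carrier_lip (a point): Middle of the front face of the upright lip on the carrier's front edge. Lip 104 mm wide, 6 mm thick, 71 to 90 mm above the bench; this point is 81 mm above the bench and moves with the carrier; axes as the reader's. Pushing here along +x sends the carrier home, where this point has x=-42 mm in the reader's frame.
- lock_slot (a point): Centre of the lock slot, level with the carrier's top face (76 mm above the bench), fixed to the reader; axes as the reader's, slot length along x. Opening in the 5 mm carrier tray: slot 37 (x) x 10.5 mm, widened in its middle to a hole 14 (x) x 17.5 mm. It lies over the matching opening in the deck only when the carrier is home.
- keeper (a point): Underside centre of the deck's 6 mm steel keeper plate, 64 mm above the bench, below lock_slot. Its opening: slot 35 (x) x 9 mm, middle hole 13.2 (x) x 16 mm. Below is a 60 x 60 mm pocket down to 30 mm above the bench, with hidden stops that let an inserted T-foot turn only clockwise (from above), by a quarter turn: it stops just past 90 degrees.
- transit_key: Transit lock key, loose, about 90 g, upright in a well of the tool stand. Origin on its axis at the underside of its steel collar (42 mm diameter, 4 mm thick, z 0 to 4 mm); z up. Bar handle and T-foot both lie along x (symmetric by half a turn). Seated, the collar lies flat on the carrier and the key turns freely. It can be turned gripped or pushed at one end of the bar.
- key_handle (a point): Centre of the key's black flat bar handle, 34 mm above the key's origin: 72 mm long (key's x), 10 mm thick (y), 24 mm high (z 22 to 46 mm). Below it a neck 10 mm in diameter leads to the collar.
- key_foot (a point): Lowest point of the key, 26.5 mm below its origin. From the origin down: shank 14 mm in diameter to z=-14.5 mm, T-foot 32 mm long (key's x) and 6 mm thick (y) to z=-22.5 mm, then a 27 x 4 mm lead-in. With the collar seated the T-foot hangs 2.5 mm clear below the keeper plate.
- tool_stand: Fixed grey block 236 (x) x 64 (y) x 42 mm high, origin at the centre of its underside, with three round wells 36 mm wide and 34 mm deep at x=-80, 0 and +80 mm, each holding one tool whose 42 mm collar rests on the block's top. Any tool may be in any well.
- foot_driver: Bystander in the tool stand: driver with a round black knob 32 mm in diameter, 50 mm above its 42 mm collar, no bar handle. Origin at the underside of its collar. Leave alone.
- gauge_plug: Bystander in the tool stand: plug with a slim round black grip 13 mm in diameter, 50 mm above its 42 mm collar. Origin at the underside of its collar. Leave alone.
- reagent_bottle: Bystander: amber bottle, 56 mm diameter, 105 mm tall, standing on the bench close beside the loading deck; origin at the centre of its underside. Leave alone.
- microplate: Bystander: lidded microplate 128 (x) x 86 (y) x 17 mm high lying on the bench beside the loading deck; origin at the centre of its underside. Leave alone.
Mind the look-alikes: they are no part of the job. Leave any pink or red look-alike of the transit_key alone.

How it is judged:
By the outcome, as a careful person would: the job done as asked, in the order asked, and still so for the second after the job is handed in, with the robot touching nothing.
It also fails if it takes over 72 s, if anything falls off the work surface, if the arm or the gripper's body presses on something with over 40 N, if the wrist force passes 120 N, or if a joint passes its speed limit or range.

## Working session

There is one attempt and no reset: what is moved stays moved. The work goes in short steps, Python scripts to look and compute and a tool call to move; the robot and the scene stay as the last step left them, time stands still between calls to the robot, and variables do not carry over. Pictures are saved under pics/ and viewed, and the job is handed in when it is done.

Besides the shell and the picture viewer there is one more tool, called after "Emit:" in YAML: its name, and indented under it one key for each argument. move_arm: Moves the arm, as the interface text tells. Its arguments: {"type":"object","properties":{"steps":{"type":"array","items":{"type":"array","items":{"type":"number"}}},"newtons":{"type":"number"}},"required":["steps"]}

```bash
mkdir -p pics; cat > h.py <<'E'
import numpy as np, cv2, pickle
from workcell import bot
from scipy.spatial.transform import Rotation as R
def rot(a):
    a=np.array(a,float)
    if a.shape==(3,3): return a
    if a.size==9: return a.reshape(3,3)
    if a.size==3: return R.from_rotvec(a).as_matrix()
    return R.from_quat(a).as_matrix()
def K(c):
    f=210/np.tan(np.radians(c['fovy'])/2); return f
def cloud(c):
    f=K(c);h,w=c['depth'].shape
    u,v=np.meshgrid(np.arange(w),np.arange(h))
    Km=np.array([[f,0,c['cx']],[0,f,c['cy']],[0,0,1.]])
    p=cv2.undistortPoints(np.stack([u,v],-1).reshape(-1,1,2).astype(np.float64),Km,np.array([c['k1'],0,0,0.])).reshape(h,w,2)
    d=c['depth'];P=np.stack([p[...,0]*d,-p[...,1]*d,-d],-1)
    W=P@rot(c['attitude']).T+np.array(c['xyz']); W[d==0]=np.nan
    return W
def grab(n,tag):
    c=bot.read_camera(n); cv2.imwrite(f'pics/{tag}.png',c['pixels'][...,::-1]); pickle.dump(c,open(f'{tag}.pkl','wb')); return c
def ld(tag): return pickle.load(open(f'{tag}.pkl','rb'))
E
python3 - <<'E'
from h import *
for n in ['scene','side','wrist']:
    c=grab(n,n+'0'); print(n,c['fovy'],c['cx'],c['cy'],c['k1'],c['xyz'],c['attitude'])
print(bot.read_state())
E
```

```text
scene 42.878209369315414 281.3380845456902 211.99348621451037 -0.01384991152422214 [0.85838981 0.56345187 0.96914344] [0.21171551 0.76412781 2.47238975]
side 46.42037455351349 286.65996842238974 209.97653921141608 -0.1517833039427441 [ 0.29586603 -0.5095317   0.7564156 ] [ 0.75408184 -0.16335686 -0.40039737]
wrist 65.14256072763702 281.6390087085957 210.32299726498871 -0.04573290038902664 [ 0.33940491 -0.58771337  0.37199186] [-0.27142475  0.18100788 -1.15053892]
{'time': 0.15, 'q': array([-1.19792384e+00,  2.64594709e-01,  1.60507444e+00, -3.19961380e-05,
        1.27373118e+00, -3.68828483e-02]), 'joint_vel': array([ 0.00044921, -0.00290859, -0.00481763, -0.00208781,  0.00035156,
        0.00054983]), 'joint_torque': array([ 7.89293972e-05, -5.15906310e+01, -3.67960203e+01, -7.20810522e-05,
        8.04632145e-03,  2.18617640e-05]), 'tool_pos': array([ 0.26869599, -0.61857824,  0.23023057]), 'tcp_rot': array([-3.07414602e+00, -6.38801691e-01,  5.21853000e-04]), 'wrist_force': array([-0.40982558, -0.52526573,  0.60086733]), 'torque': array([ 0.02929057, -0.0028619 , -0.04411045]), 'width': 1.0003521715372248}
```

View pics/scene0.png

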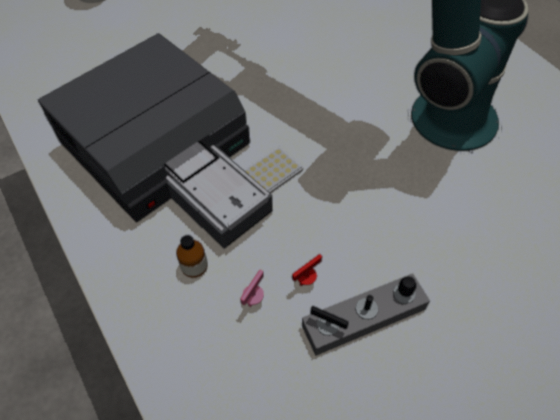

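View pics/side0.png

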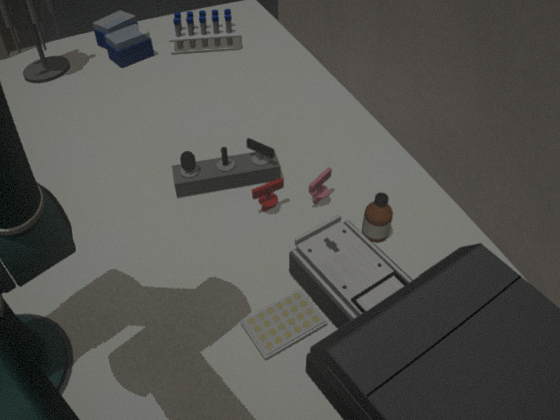

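View pics/wrist0.png

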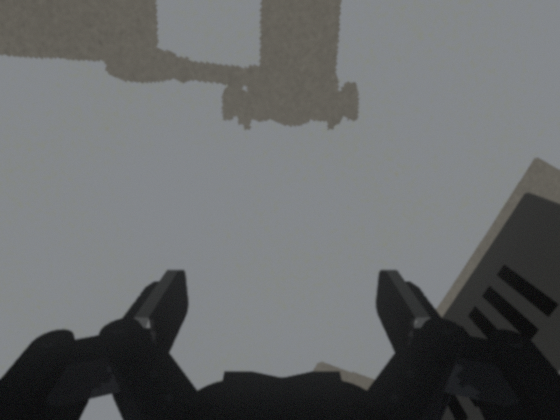

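The scene view shows the black bar key in the stand near (328,317), the plug at (367,305), the knob at (405,288), the slot near (236,201) and the red/pink look-alikes near (308,268) and (253,288). The side view shows the same, with the key at (262,152), the slot at (332,243) and the lip at (318,232).

```bash
python3 - <<'E'
from h import *
for t,(x0,y0,x1,y1) in {'scene0':(140,130,440,360),'side0':(160,120,420,330)}.items():
    c=ld(t); im=c['pixels'][y0:y1,x0:x1,::-1]; s=800/(x1-x0); s=min(s,600/(y1-y0))
    im=cv2.convertScaleAbs(cv2.resize(im,None,fx=s,fy=s,interpolation=cv2.INTER_CUBIC),alpha=1.5)
    cv2.imwrite(f'pics/{t}z.png',im); print(s)
    W=cloud(c)
    pts={'scene0':[(328,317),(315,310),(345,325),(236,201),(367,297),(407,284),(193,180),(150,100)],'side0':[(262,152),(250,142),(273,160),(332,243),(224,150),(188,157),(318,232)]}[t]
    for p in pts: print(t,p,W[p[1],p[0]].round(4))
E
```

```text
2.608695652173913
scene0 (328, 317) [0.5917 0.2853 0.0818]
scene0 (315, 310) [0.6055 0.2642 0.0887]
scene0 (345, 325) [0.5765 0.3146 0.0854]
scene0 (236, 201) [ 0.6006 -0.0276  0.0733]
scene0 (367, 297) [0.515  0.2958 0.0945]
scene0 (407, 284) [0.436  0.3131 0.0891]
scene0 (193, 180) [ 0.65   -0.1242  0.0736]
scene0 (150, 100) [ 0.6454 -0.313   0.1491]
2.857142857142857
side0 (262, 152) [0.5892 0.2726 0.0731]
side0 (250, 142) [0.574  0.3048 0.0827]
side0 (273, 160) [0.6141 0.2708 0.0429]
side0 (332, 243) [ 0.6086 -0.0186  0.0709]
side0 (224, 150) [0.5096 0.2921 0.0909]
side0 (188, 157) [0.4314 0.2982 0.0939]
side0 (318, 232) [0.5932 0.0088 0.08  ]
```

```bash
ls pics
```

```text
scene0.png
scene0z.png
side0.png
side0z.png
wrist0.png
```

View pics/scene0z.png

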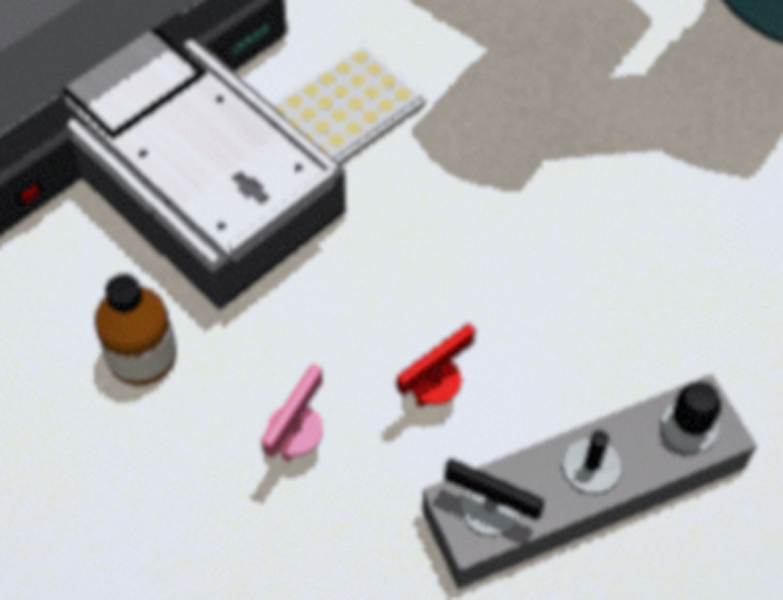

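View pics/side0z.png

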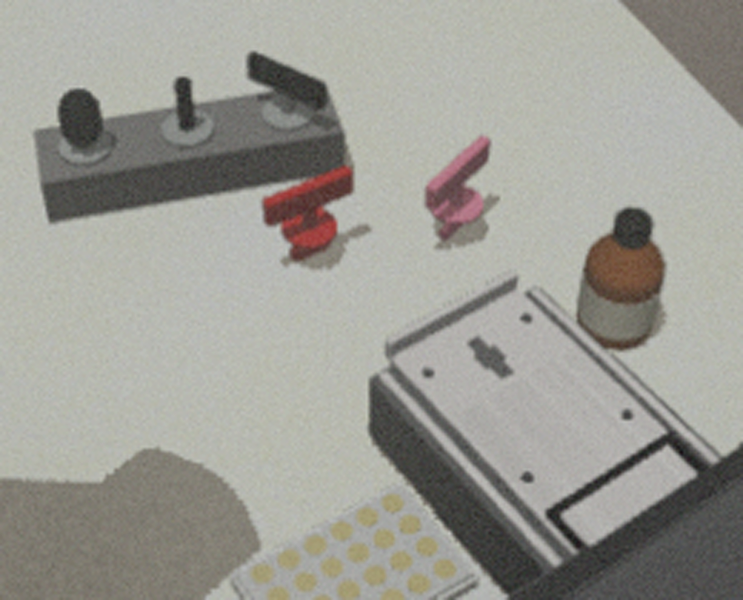

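```bash
cat >> h.py <<'E'
def proj(c,P):
    f=K(c);Q=(np.asarray(P,float)-c['xyz'])@rot(c['attitude'])
    x=np.stack([Q[...,0]/-Q[...,2],-Q[...,1]/-Q[...,2]],-1)
    r2=(x**2).sum(-1,keepdims=True); x=x*(1+c['k1']*r2)
    return x*f+np.array([c['cx'],c['cy']])
def ortho(c,z,x0,x1,y0,y1,res):
    # image: columns = +x? rows: x decreasing downward; cols: y decreasing to right (robot view)
    xs=np.arange(x1,x0,-res); ys=np.arange(y1,y0,-res)
    X,Y=np.meshgrid(xs,ys,indexing='ij')
    uv=proj(c,np.stack([X,Y,np.full_like(X,z)],-1)).astype(np.float32)
    return cv2.remap(c['pixels'],uv[...,0],uv[...,1],cv2.INTER_CUBIC)[...,::-1]
E
python3 - <<'E'
from h import *
for t in ['scene0','side0']:
    im=ortho(ld(t),0.076,0.49,0.75,-0.25,0.05,0.0005)
    im=cv2.convertScaleAbs(im,alpha=1.6)
    for k in range(0,600,40): cv2.putText(im,f'{0.05-k*0.0005:.2f}',(k,10),0,0.35,(0,0,255)); cv2.line(im,(k,12),(k,18),(0,0,255))
    for k in range(0,520,40): cv2.putText(im,f'{0.75-k*0.0005:.2f}',(0,k+4),0,0.35,(0,0,255))
    cv2.imwrite(f'pics/{t}o.png',im)
E
```

```text
(no output)
```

View pics/scene0o.png

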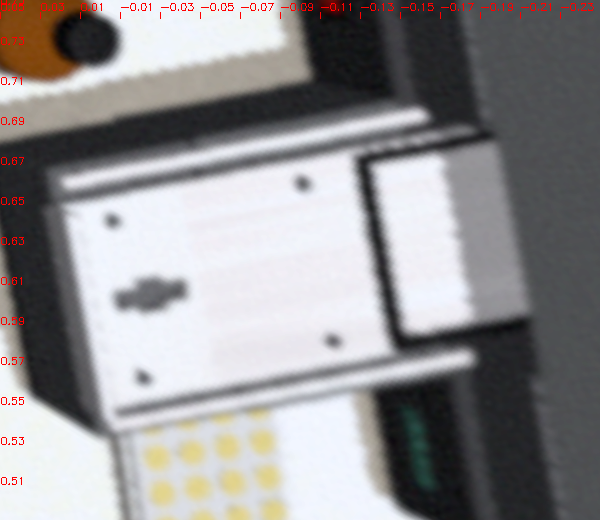

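View pics/side0o.png

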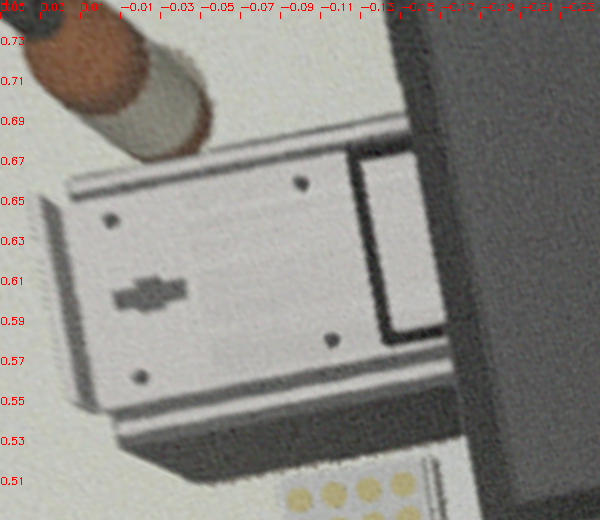

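Both ortho views put the carrier slot at about (150,294), which is world (0.603,-0.025), and its axis is about 10.9° off -y. Next I need the fixed reader frame (deck front and hood edge) and the tool stand.

```bash
python3 - <<'E'
from h import *
def lab(im,x1,y1,res):
    for k in range(0,im.shape[1],40): cv2.putText(im,f'{y1-k*res:.2f}',(k,10),0,0.35,(0,0,255))
    for k in range(0,im.shape[0],40): cv2.putText(im,f'{x1-k*res:.2f}',(0,k+4),0,0.35,(0,0,255))
for z,tag in [(0.15,'hood'),(0.07,'deck')]:
    for t in ['scene0','side0']:
        im=cv2.convertScaleAbs(ortho(ld(t),z,0.45,0.85,-0.4,0.1,0.001),alpha=2.0); lab(im,0.85,0.1,0.001)
        cv2.imwrite(f'pics/{t}_{tag}.png',im)
a=[cv2.imread(f'pics/{t}_{g}.png') for g in ['hood','deck'] for t in ['scene0','side0']]
cv2.imwrite('pics/hd.png',cv2.resize(np.vstack([np.hstack(a[:2]),np.hstack(a[2:])]),(750,600)))
b=[]
for z in [0.088,0.046]:
    for t in ['scene0','side0']:
        im=cv2.convertScaleAbs(ortho(ld(t),z,0.48,0.66,0.2,0.35,0.0005),alpha=2.2); lab(im,0.66,0.35,0.0005);b.append(im)
cv2.imwrite('pics/st.png',np.vstack([np.hstack(b[:2]),np.hstack(b[2:])]))
# plane/edge from depth clouds
W=np.vstack([cloud(ld(t)).reshape(-1,3) for t in ['scene0','side0']]); W=W[np.isfinite(W).all(1)]
# hood top plane: in approx reader frame
S=np.array([0.603,-0.025]);th=np.radians(-90+10.9)
e=np.array([np.cos(th),np.sin(th)]);n=np.array([-e[1],e[0]])
u=(W[:,:2]-S)@e; v=(W[:,:2]-S)@n
for lo in range(-20,440,10):
    m=(u>lo/1e3)&(u<lo/1e3+.01)&(abs(v)<.04)
    if m.sum(): print(lo,m.sum(),np.percentile(W[m,2],[10,50,90]).round(4))
for z0,z1 in [(.14,.16),(0.06,0.08)]:
    m=(W[:,2]>z0)&(W[:,2]<z1)&(u>-.15)&(u<.5)&(abs(v)<.25)
    print(z0,np.percentile(v[m],[.5,2,98,99.5]).round(4),np.percentile(u[m],[.5,2,98,99.5]).round(4))
E
```

```text
-20 335 [0.0736 0.0765 0.0781]
-10 348 [0.0714 0.0758 0.0778]
0 336 [0.0711 0.0761 0.0783]
10 341 [0.0735 0.0762 0.0783]
20 344 [0.0745 0.0763 0.0782]
30 347 [0.0746 0.0763 0.0781]
40 349 [0.0746 0.0765 0.0781]
50 350 [0.0747 0.0763 0.0778]
60 355 [0.0741 0.076  0.0778]
70 352 [0.0738 0.0758 0.0777]
80 351 [0.0739 0.076  0.0777]
90 364 [0.0736 0.0757 0.0777]
100 348 [0.0737 0.0757 0.0776]
110 402 [0.0748 0.0794 0.0837]
120 361 [0.0739 0.0755 0.0771]
130 353 [0.0736 0.0755 0.0771]
140 180 [0.0733 0.0756 0.0776]
150 277 [0.0737 0.1084 0.1152]
160 532 [0.0749 0.1193 0.1269]
170 548 [0.0751 0.1325 0.1398]
180 472 [0.1351 0.1462 0.1502]
190 433 [0.1479 0.1498 0.1514]
200 433 [0.1481 0.1498 0.1514]
210 432 [0.1482 0.1498 0.1513]
220 436 [0.1483 0.15   0.1514]
230 441 [0.1484 0.1501 0.1517]
240 446 [0.1481 0.15   0.1515]
250 442 [0.1483 0.1498 0.1512]
260 449 [0.1484 0.1501 0.1516]
270 462 [0.1482 0.1498 0.1514]
280 458 [0.1486 0.1499 0.1514]
290 463 [0.1483 0.1499 0.1512]
300 469 [0.1484 0.1499 0.1514]
310 475 [0.1484 0.1498 0.1515]
320 476 [0.1481 0.1499 0.1514]
330 487 [0.1485 0.15   0.1516]
340 478 [0.1485 0.15   0.1514]
350 494 [0.1485 0.15   0.1515]
360 493 [0.1484 0.15   0.1515]
370 486 [0.1484 0.1499 0.1514]
380 497 [0.1482 0.1499 0.1513]
390 505 [0.1483 0.15   0.1513]
400 509 [0.1485 0.15   0.1514]
410 444 [0.1483 0.15   0.1513]
420 385 [0.1483 0.1499 0.1514]
430 332 [0.1482 0.15   0.1515]
0.14 [-0.1643 -0.1584  0.1566  0.1634] [0.1803 0.1845 0.4468 0.4617]
0.06 [-0.1654 -0.1645  0.1603  0.1659] [-0.0439 -0.0379  0.2349  0.3555]
```

View pics/hd.png

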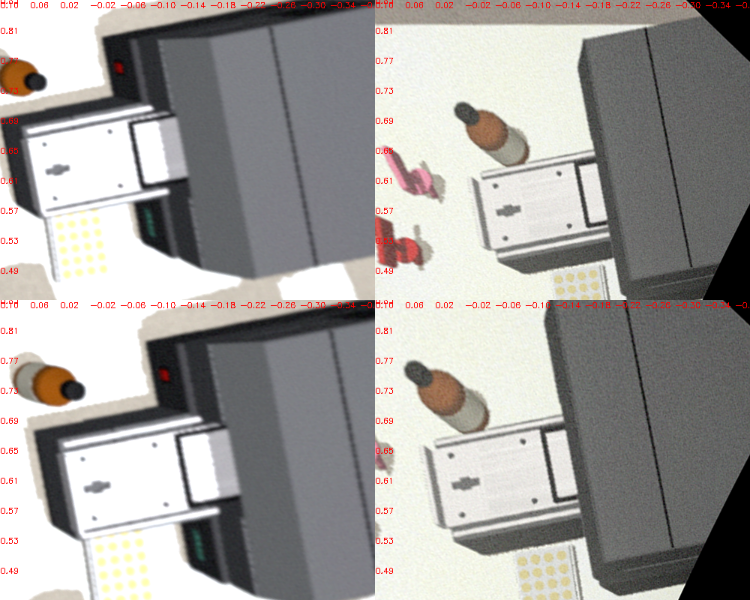

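View pics/st.png

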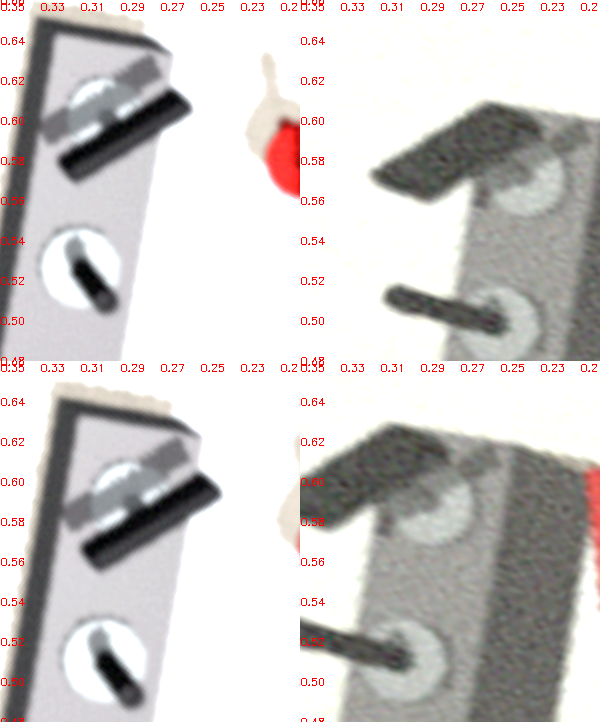

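Emit:
move_arm:
  steps:
    - [31,-27,0,-4.3,0]
    - [62,-54,0,-8.6,0]
    - [93,-80,0,-12.9,0]
    - [124,-107,0,-17.2,0]
    - [155,-134,0,-21.5,0]
    - [186,-161,0,-25.8,0]
    - [217,-188,0,-30.1,0]
    - [248,-215,0,-34.4,0]
    - [279,-241,0,-38.7,0]
    - [310,-268,0,-43,0]
    - [341,-295,0,-47.3,0]
    - [372,-322,0,-51.6,0]
    - [403,-349,0,-55.9,0]
    - [434,-376,0,-60.2,0]
    - [465,-402,0,-64.5,0]
    - [496,-429,0,-68.8,0]
    - [528,-456,0,-73.1,0]
    - [559,-483,0,-77.4,0]
    - [559,-483,0,-77.4,0]
    - [559,-483,0,-77.4,0]

```text
time: 2.15
tool_pos: [0.589, 0.0474, 0.2306]
tcp_rot: [-1.998, -2.423, 0.002]
wrist_force: [-0.3, 0.2, 0.5]
width: -0.0
```

```bash
python3 - <<'E'
from h import *
for n in ['side','wrist','scene']: c=grab(n,n+'1')
s=bot.read_state(); print(s['time'],s['tool_pos'],R.from_rotvec(s['tcp_rot']).as_matrix().round(4),s['q'],s['wrist_force'])
# deck front / carrier front from the clouds
E
```

```text
2.3 [0.5886382  0.04562613 0.23102335] [[-1.875e-01  9.823e-01 -7.000e-04]
 [ 9.823e-01  1.875e-01 -4.000e-04]
 [-3.000e-04 -8.000e-04 -1.000e+00]] [ 3.54054249e-02  1.05796547e-01  1.79017647e+00 -4.22076385e-04
  1.24637632e+00 -1.53035452e-01] [-0.16162715  0.40218164 -0.4993097 ]
```

View pics/wrist1.png

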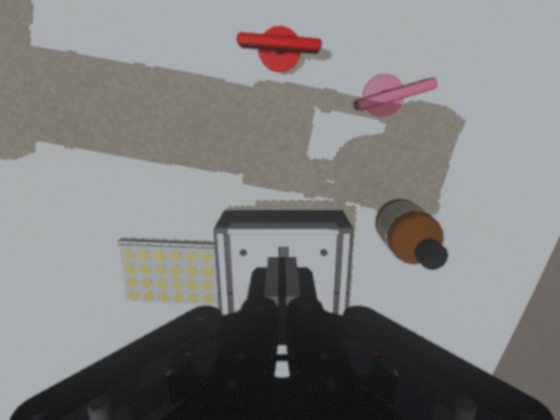

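View pics/side1.png

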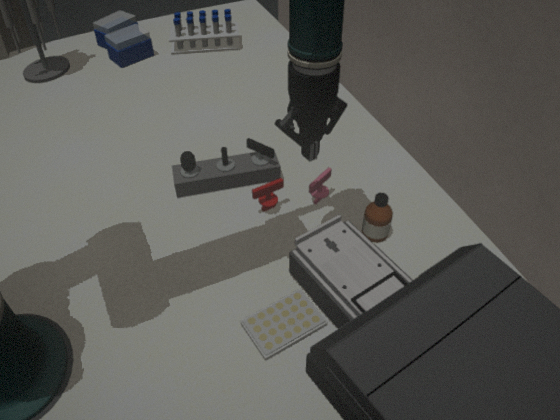

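The wrist view shows the lip and deck front near (285,222), the bottle clear at (420,240) and the red key clear at (280,45). Before descending I'll check the lip and look-alike positions from the wrist depth.

```bash
python3 - <<'E'
from h import *
S=np.array([0.603,-0.025]);th=np.radians(-90+10.9)
e=np.array([np.cos(th),np.sin(th)]);n=np.array([-e[1],e[0]])
for t in ['wrist1','side1']:
    c=ld(t);W=cloud(c)
    u=(W[...,:2]-S)@e; v=(W[...,:2]-S)@n; z=W[...,2]
    px=c['pixels'].astype(int)
    red=(px[...,0]>1.5*px[...,1])&(px[...,0]>70)&(z<.12)&(z>.005)
    print(t,'red',np.nanpercentile(u[red],[1,99]),np.nanpercentile(v[red],[1,99]))
    for lo in range(-60,-20,4):
        m=(u>lo/1e3)&(u<lo/1e3+.004)&(abs(v)>.02)&(abs(v)<.048)
        if m.sum():print(lo,m.sum(),np.percentile(z[m],[5,50,95]).round(4))
im=ortho(ld('wrist1'),0.09,0.49,0.75,-0.05,0.15,0.0005)
im=cv2.convertScaleAbs(im,alpha=1.8)
for k in range(0,400,40): cv2.putText(im,f'{0.15-k*0.0005:.2f}',(k,10),0,0.35,(0,0,255))
cv2.imwrite('pics/w1o.png',im)
E
```

```text
wrist1 red [-0.22162309 -0.01451323] [-0.03533513  0.14386834]
-60 151 [-0.0019 -0.0005  0.0006]
-56 167 [-0.0019 -0.0007  0.0006]
-52 148 [-0.0021 -0.0007  0.0007]
-48 145 [-0.002  -0.0006  0.0009]
-44 697 [-0.0012  0.0813  0.0898]
-40 1006 [-0.001   0.0346  0.0895]
-36 101 [-0.0019 -0.0007  0.0005]
-32 195 [0.0744 0.0754 0.0766]
-28 217 [0.0741 0.0753 0.0765]
-24 211 [0.0743 0.0753 0.0765]
side1 red [-0.21640855 -0.00694937] [-0.03832976  0.12726607]
-60 333 [0.2885 0.4356 0.507 ]
-56 352 [0.3688 0.4412 0.5066]
-52 414 [0.3708 0.4433 0.5071]
-48 470 [0.3703 0.4528 0.509 ]
-44 276 [0.0897 0.4204 0.5004]
-40 147 [0.076  0.0856 0.0918]
-36 67 [0.0746 0.0774 0.0891]
-32 49 [0.0753 0.0767 0.0789]
-28 51 [0.0751 0.0766 0.0787]
-24 56 [0.075  0.0766 0.0793]
```

View pics/w1o.png

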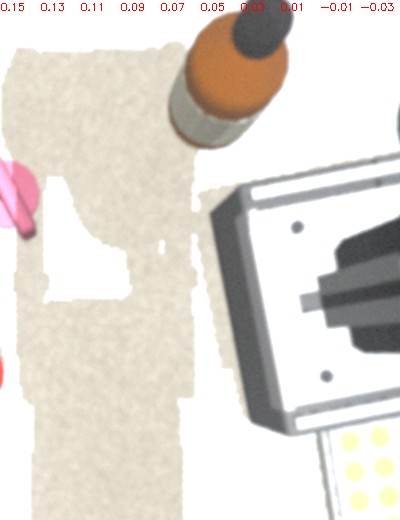

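Emit:
move_arm:
  steps:
    - [0,0,30,0,0]
    - [0,0,60,0,0]
    - [0,0,90,0,0]
    - [0,0,120,0,0]
    - [0,0,140,0,0]
    - [0,0,151,0,0]
    - [0,0,151,0,0]
    - [-8,0,151,0,0]
    - [-14,0,151,0,0]
    - [-20,0,151,0,0]
    - [-26,0,151,0,0]
    - [-32,0,151,0,0]
    - [-40,0,151,0,0]
    - [-48,0,151,0,0]
    - [-56,0,151,0,0]
    - [-64,0,151,0,0]
    - [-70,0,151,0,0]
    - [-76,0,151,0,0]
    - [-80,0,151,0,0]
    - [-80,0,151,0,0]

```text
time: 4.3
tool_pos: [0.6039, -0.033, 0.0799]
tcp_rot: [-2.001, -2.422, 0.002]
wrist_force: [0.0, 0.6, -0.9]
width: 0.001
```

```bash
python3 - <<'E'
from h import *
for n in ['side','scene']: c=grab(n,n+'2')
s=bot.read_state(); print(s['time'],s['tool_pos'],s['wrist_force'],s['torque'])
E
```

```text
4.4 [ 0.60351247 -0.03251788  0.07967123] [-0.15674618  0.2851758   0.15774868] [ 0.03450403 -0.01095816 -0.00277911]
```

View pics/side2.png

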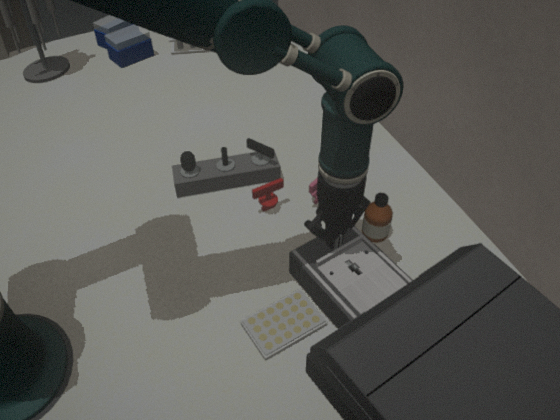

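The carrier has moved in: the slot is now at about (352,267) in the side view. I'll keep pushing in small steps and watch for the end stop.

Emit:
move_arm:
  steps:
    - [-2,0,0,0,0]
    - [-4,0,0,0,0]
    - [-5,0,0,0,0]
    - [-6,0,0,0,0]
    - [-7,0,0,0,0]

```text
time: 4.9
tool_pos: [0.6048, -0.0387, 0.0797]
tcp_rot: [-2.0, -2.421, 0.001]
wrist_force: [-0.8, 1.9, -1.5]
width: 0.003
```

Emit:
move_arm:
  steps:
    - [-1,0,0,0,0]
    - [-2,0,0,0,0]

```text
time: 5.1
tool_pos: [0.6055, -0.0403, 0.0799]
tcp_rot: [-2.0, -2.42, 0.0]
wrist_force: [-2.4, 5.6, -0.4]
width: -0.002
```

Emit:
move_arm:
  steps:
    - [-1,0,0,0,0]
    - [-2,0,0,0,0]

```text
time: 5.3
tool_pos: [0.6055, -0.0405, 0.08]
tcp_rot: [-2.0, -2.418, -0.003]
wrist_force: [-3.5, 12.4, 0.7]
width: 0.003
```

Force has risen to 12 N with no more motion, so the carrier is at its end stop. Backing off and lifting.

Emit:
move_arm:
  steps:
    - [6,0,0,0,0]
    - [16,0,0,0,0]
    - [24,0,-20,0,0]
    - [24,0,-60,0,10]
    - [24,0,-100,0,20]
    - [24,0,-140,0,40]
    - [24,0,-170,0,42]
    - [24,0,-170,0,42]

```text
time: 6.1
tool_pos: [0.606, -0.0195, 0.2579]
tcp_rot: [1.993, 2.413, 0.011]
wrist_force: [0.1, -1.0, 1.2]
width: 0.421
```

```bash
python3 - <<'E'
from h import *
for n in ['side','scene','wrist']: c=grab(n,n+'3')
s=bot.read_state(); print(s['time'],s['tool_pos'],s['tcp_rot'],s['wrist_force'],s['width'])
b=[]
for t in ['scene3','side3','wrist3']:
    im=cv2.convertScaleAbs(ortho(ld(t),0.076,0.54,0.69,-0.15,-0.05,0.0004),alpha=1.8)
    for k in range(0,250,50): cv2.putText(im,f'{-0.05-k*0.0004:.2f}',(k,10),0,0.35,(0,0,255))
    b.append(im)
cv2.imwrite('pics/s3.png',np.hstack(b))
E
```

```text
6.25 [ 0.60177258 -0.01920284  0.25011659] [ 2.00035835e+00  2.42159527e+00 -1.68215224e-04] [-0.38049247  0.36244912 -0.63114217] 0.4229467143275676
```

View pics/s3.png

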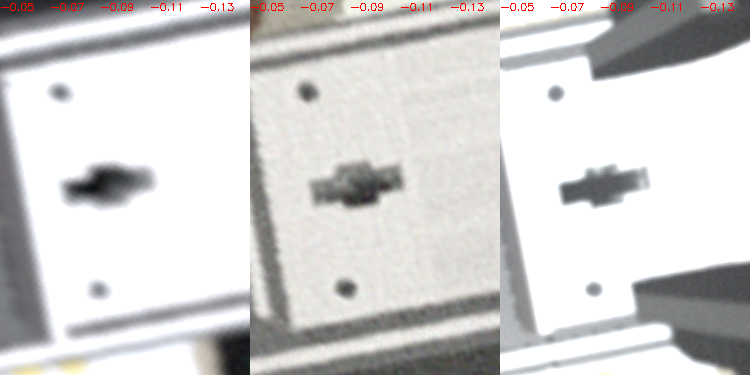

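View pics/wrist3.png

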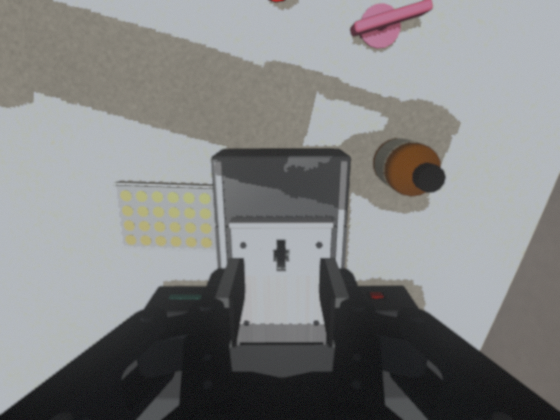

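The three views agree on the slot: about (0.6158,-0.0925), axis 11.0° off -y. The carrier is home, with the slot in line with the deck opening. Now over to the key.

Emit:
move_arm:
  steps:
    - [30,5,0,-2,50]
    - [60,9,0,-4,50]
    - [90,14,0,-6,50]
    - [120,18,0,-8,50]
    - [150,23,0,-10,50]
    - [180,27,0,-12,50]
    - [210,32,0,-14,50]
    - [240,37,0,-16,50]
    - [265,40,0,-16,50]
    - [285,43,0,-16,50]
    - [301,46,0,-16,50]
    - [301,46,0,-16,50]
    - [301,46,0,-16,50]

```text
time: 7.55
tool_pos: [0.5901, 0.2847, 0.2497]
tcp_rot: [-1.644, -2.677, 0.002]
wrist_force: [-0.1, 0.0, 1.1]
width: 0.502
```

```bash
python3 - <<'E'
from h import *
c=grab('wrist','wrist4')
s=bot.read_state(); print(s['time'],s['tool_pos'],s['tcp_rot'],s['width'])
b=[]
for z in [0.088,0.046]:
    im=cv2.convertScaleAbs(ortho(c,z,0.5,0.66,0.23,0.34,0.0003),alpha=1.6)
    for k in range(0,360,33): cv2.putText(im,f'{0.34-k*0.0003:.2f}',(k,10),0,0.35,(0,0,255))
    b.append(im)
cv2.imwrite('pics/k4.png',np.hstack(b))
E
```

```text
7.6 [0.59029083 0.28421704 0.2499231 ] [ 1.64475295e+00  2.67646382e+00 -1.67958275e-03] 0.5010807638256438
```

View pics/k4.png

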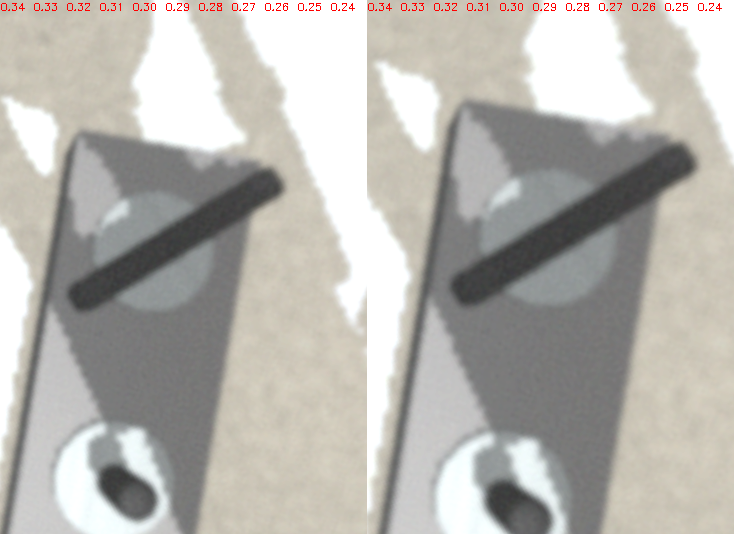

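View pics/wrist4.png

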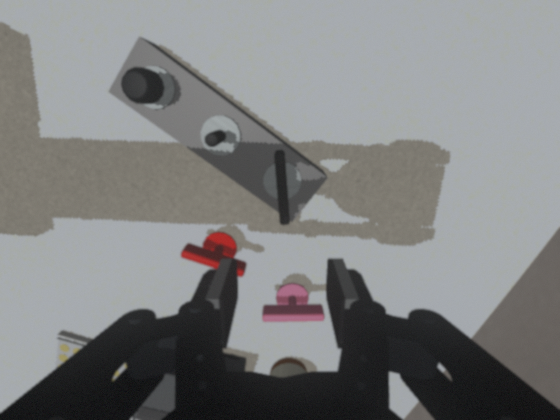

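```bash
python3 - <<'E'
from h import *
c=ld('wrist4')
im=ortho(c,0.088,0.5,0.66,0.23,0.34,0.0003).max(2)
m=(im<60).astype(np.uint8); m[380:]=0
cs,_=cv2.findContours(m,0,1); k=max(cs,key=cv2.contourArea); r=cv2.minAreaRect(k); print(r, 'y',.34-r[0][0]*3e-4,'x',.66-r[0][1]*3e-4, np.array(r[1])*.3)
# depth: bar top pts
W=cloud(c).reshape(-1,3); q=W[(W[:,2]>.08)&(W[:,2]<.095)&(abs(W[:,0]-.59)<.05)&(abs(W[:,1]-.285)<.05)]
print(len(q),np.median(q[:,2]),q[:,:2].mean(0)); r=cv2.minAreaRect((q[:,:2]*1000).astype(np.float32)); print(r)
u,s,v=np.linalg.svd(q[:,:2]-q[:,:2].mean(0),full_matrices=False); print(np.degrees(np.arctan2(*v[0][::-1])))
q=W[(W[:,2]>.043)&(W[:,2]<.05)&(np.hypot(W[:,0]-.59,W[:,1]-.285)<.03)]
for t in ['scene0','side0']:
    W=cloud(ld(t)).reshape(-1,3); q=W[(W[:,2]>.084)&(W[:,2]<.093)&(abs(W[:,0]-.59)<.045)&(abs(W[:,1]-.285)<.05)]
    print(t,len(q),cv2.minAreaRect((q[:,:2]*1000).astype(np.float32)),q[:,:2].mean(0))
E
```

```text
((173.6419677734375, 241.36570739746094), (34.02849197387695, 239.339111328125), 58.530494689941406) y 0.2879074096679688 x 0.5875902877807617 [10.20854759 71.8017334 ]
753 0.08696266207157166 [0.58784277 0.28729434]
((588.6067504882812, 285.9211120605469), (9.977200508117676, 71.06782531738281), 31.283090591430664)
-58.73121630736155
scene0 220 ((588.9614868164062, 284.2857971191406), (11.411897659301758, 71.33148956298828), 31.421920776367188) [0.58893921 0.28505659]
side0 102 ((588.2195434570312, 282.441162109375), (11.585087776184082, 70.71439361572266), 33.313568115234375) [0.5879353  0.28183079]
```

The bar fits at 10.2 × 71.8 mm (10 × 72 expected), centre about (0.5885,0.2855), top at about 87 mm, along -58.7°. Going down to grasp it.

Emit:
move_arm:
  steps:
    - [2,-1,30,-4.4,50]
    - [2,-1,60,-4.4,50]
    - [2,-1,90,-4.4,50]
    - [2,-1,120,-4.4,50]
    - [2,-1,145,-4.4,50]
    - [2,-1,165,-4.4,50]
    - [2,-1,180,-4.4,50]
    - [2,-1,191,-4.4,50]
    - [2,-1,191,-4.4,50]
    - [2,-1,191,-4.4,50]
  newtons: 50

```text
time: 8.6
tool_pos: [0.589, 0.2864, 0.06]
tcp_rot: [1.54, 2.737, 0.001]
wrist_force: [0.5, 0.4, -0.1]
width: 0.502
```

```bash
python3 - <<'E'
from h import *
c=grab('wrist','wrist5');c=grab('side','side5')
s=bot.read_state(); print(s['time'],s['tool_pos'],s['tcp_rot'],s['width'],s['wrist_force'])
E
```

```text
8.7 [0.589546   0.28684307 0.06081465] [1.53962849 2.73667311 0.00320623] 0.4991866852473282 [ 0.79606663 -0.92355161 -0.05309561]
```

View pics/wrist5.png

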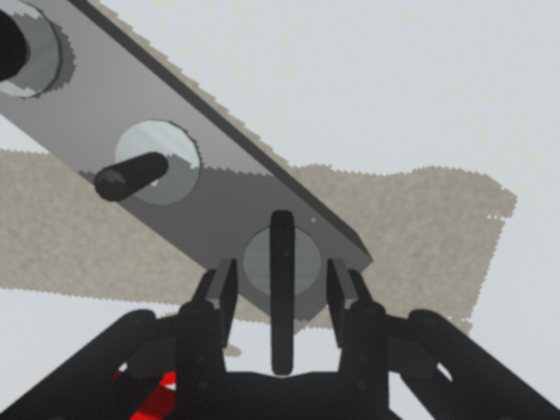

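The bar runs from (283,212) to (283,375), centred between the jaws. I'll check its position along the bar.

```bash
cat >> h.py <<'E'
def onplane(c,uv,z):
    f=K(c);Km=np.array([[f,0,c['cx']],[0,f,c['cy']],[0,0,1.]])
    p=cv2.undistortPoints(np.array(uv,float).reshape(-1,1,2),Km,np.array([c['k1'],0,0,0.])).reshape(-1,2)
    d=np.c_[p[:,0],-p[:,1],-np.ones(len(p))]@rot(c['attitude']).T
    return c['xyz']+d*((z-c['xyz'][2])/d[:,2:])
E
python3 - <<'E'
from h import *
c=ld('wrist5'); T=np.array([0.5892,0.2866,0.060]);M=R.from_rotvec([1.54,2.737,.0]).as_matrix()
P=onplane(c,[(283,210),(283,376)],0.088); print(P,((P-T)@M).round(4), ((P.mean(0)-T)@M).round(4))
W=cloud(c); P=W.reshape(-1,3); L=(P-T)@M
px=c['pixels'].max(2).reshape(-1)
m=(abs(L[:,1])<.008)&(P[:,2]>.082)&(P[:,2]<.092)
print(m.sum(),np.percentile(L[m],[1,50,99],axis=0).round(4))
E
```

```text
[[0.56740891 0.32222123 0.088     ]
 [0.60715659 0.25701066 0.088     ]] [[ 0.0417 -0.0001 -0.028 ]
 [-0.0346  0.     -0.028 ]] [ 0.0035 -0.0001 -0.028 ]
3674 [[-0.034  -0.0055 -0.0284]
 [ 0.0053 -0.0005 -0.0269]
 [ 0.0349  0.0043 -0.0234]]
```

The grip is centred along the bar within about 1 mm. Closing.

Emit:
move_arm:
  steps:
    - [0,0,2,0,30]
    - [0,0,2,0,0]
    - [0,0,2,0,0]
    - [0,0,2,0,0]
    - [0,0,2,0,0]
    - [0,0,2,0,0]
  newtons: 60

```text
time: 9.3
tool_pos: [0.5888, 0.2867, 0.0579]
tcp_rot: [1.54, 2.738, 0.001]
wrist_force: [-0.7, 0.0, 3.5]
width: 0.107
```

Emit:
move_arm:
  steps:
    - [0,0,-5,0,0]
    - [0,0,-15,0,0]
    - [0,0,-30,0,0]
    - [0,0,-50,0,0]
    - [0,0,-75,0,0]
    - [0,0,-100,0,0]
    - [0,0,-120,0,0]
    - [0,0,-130,0,0]
    - [0,0,-130,0,0]

```text
time: 10.2
tool_pos: [0.5898, 0.287, 0.1903]
tcp_rot: [1.539, 2.736, 0.006]
wrist_force: [-0.0, -0.2, -0.9]
width: 0.104
```

```bash
python3 - <<'E'
from h import *
c=grab('wrist','wrist6');c2=grab('side','side6');c3=grab('scene','scene6')
s=bot.read_state(); print(s['time'],s['tool_pos'],s['tcp_rot'],s['width'],s['wrist_force'])
T=s['tool_pos'];M=R.from_rotvec(s['tcp_rot']).as_matrix()
for c in [c,c2,c3]:
    W=cloud(c).reshape(-1,3);L=(W-T)@M
    m=(abs(L[:,1])<.006)&(L[:,2]<-.02)&(L[:,2]>-.035)&(abs(L[:,0])<.05)&(abs(L[:,0])>.013)
    print(m.sum()); 
    if m.sum(): print(np.percentile(L[m],[1,50,99],axis=0).round(4))
E
```

```text
10.35 [0.58762562 0.28607144 0.18607272] [-1.53971760e+00 -2.73704064e+00  2.51101294e-03] 0.1052096871452083 [-0.13947785 -0.31824345 -0.8418878 ]
2337
[[-0.0335 -0.0032 -0.0347]
 [ 0.0188  0.0015 -0.0332]
 [ 0.0347  0.0058 -0.0214]]
94
[[-0.039  -0.0059 -0.0337]
 [-0.0258 -0.0035 -0.0286]
 [ 0.026   0.0045 -0.0201]]
189
[[-0.037  -0.0052 -0.0332]
 [ 0.0157  0.0018 -0.0292]
 [ 0.0334  0.0047 -0.0202]]
```

View pics/wrist6.png

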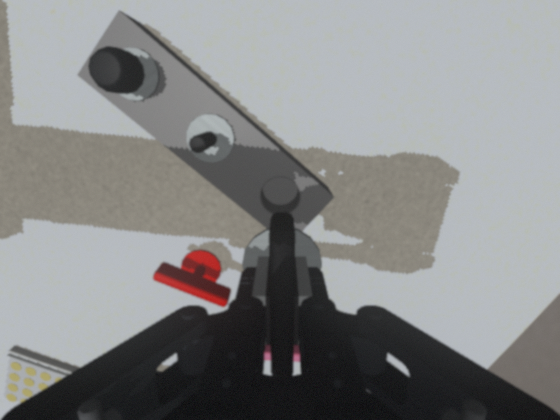

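View pics/side6.png

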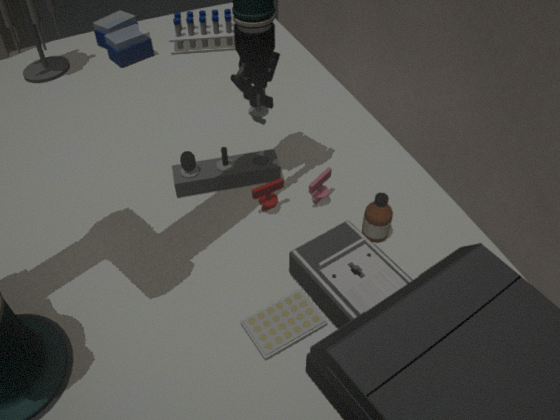

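The key is held and the well is empty at (282,192). I'll find the collar's position in the tool frame and work out the move to the slot.

```bash
python3 - <<'E'
from h import *
c=ld('wrist6'); im=c['pixels'][200:300,220:350,::-1]
cv2.imwrite('pics/z6.png',cv2.convertScaleAbs(cv2.resize(im,None,fx=6,fy=6,interpolation=cv2.INTER_CUBIC),alpha=1.8))
T=np.array([0.5876,0.2861,0.1861]);M=R.from_rotvec([-1.5397,-2.737,0.0025]).as_matrix()
P=onplane(c,[(283,228),(243,248),(322,248)],T[2]-.012); print(((P-T)@M).round(4))
W=cloud(c); L=(W-T)@M
for u,v in [(255,240),(260,245),(305,240),(250,250),(312,245),(300,235)]: print((u,v),L[v,u].round(4))
a=M[:,0];print('angle',np.degrees(np.arctan2(a[1],a[0])))
E
```

```text
[[ 0.0178  0.0028  0.012 ]
 [ 0.0066 -0.0182  0.012 ]
 [ 0.0066  0.0232  0.012 ]]
(255, 240) [ 0.0126 -0.0115  0.0086]
(260, 245) [ 0.0101 -0.009   0.0081]
(305, 240) [0.0126 0.0139 0.0086]
(250, 250) [ 0.0071 -0.0142  0.0086]
(312, 245) [nan nan nan]
(300, 235) [0.0155 0.0113 0.0082]
angle 121.2801030537419
```

View pics/z6.png

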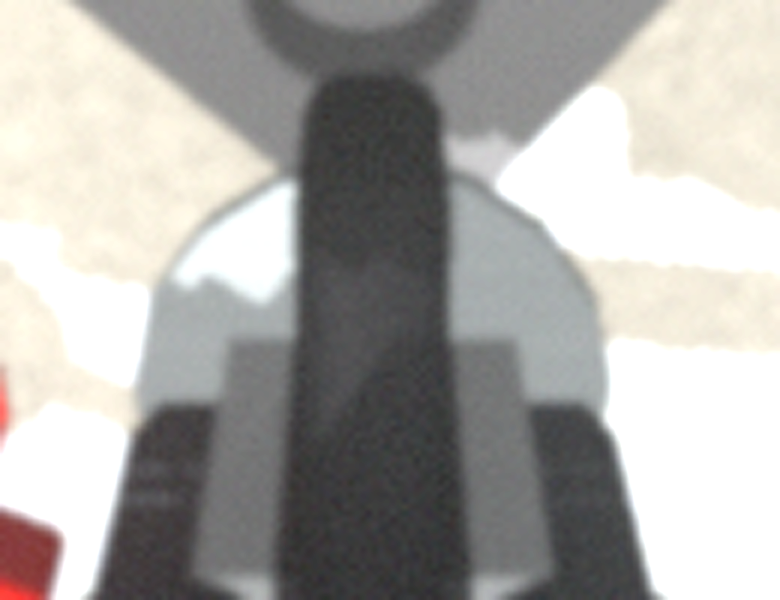

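```bash
python3 - <<'E'
from h import *
for i in range(5):
    s=bot.read_state(); c=grab('wrist',f'wrist7{i}'); print(s['tool_pos'].round(5),s['tcp_rot'].round(4),c['xyz'].round(5),c['attitude'].round(4), s['q'].round(4))
    T=s['tool_pos'];M=R.from_rotvec(s['tcp_rot']).as_matrix()
    print('cam in tool',((c['xyz']-T)@M).round(4), R.from_matrix(M.T@rot(c['attitude'])).as_rotvec().round(4))
    L=(cloud(c)-T)@M
    # collar edge points
    P=onplane(c,[(270,230),(246,255),(319,255),(298,231)],T[2]-.0115);Q=((P-T)@M);print(Q[:,:2].round(4).tolist())
E
```

```text
[0.58763 0.28607 0.18607] [-1.5397e+00 -2.7370e+00  2.5000e-03] [0.54728 0.35255 0.32797] [-0.2997 -0.0808  0.5425] [ 0.4149  0.2554  1.6994 -0.      1.1888 -0.131 ]
cam in tool [ 0.0778 -0.0002 -0.1419] [2.0571 2.0559 0.3191]
[[0.0189, -0.0062], [0.0052, -0.0186], [0.0052, 0.0187], [0.0184, 0.0078]]
[0.58742 0.28598 0.18557] [-1.5395 -2.7365  0.0036] [0.54719 0.35251 0.32752] [-0.2998 -0.08    0.5426] [ 0.4149  0.2559  1.6997  0.      1.1888 -0.131 ]
cam in tool [ 0.0778 -0.0002 -0.1419] [2.0571 2.0558 0.319 ]
[[0.0189, -0.0062], [0.0051, -0.0186], [0.0052, 0.0188], [0.0184, 0.0078]]
[0.58741 0.28597 0.18547] [-1.5394 -2.7365  0.0038] [0.5472  0.35252 0.32738] [-0.2999 -0.0798  0.5427] [ 0.4149  0.2561  1.6997  0.      1.1888 -0.131 ]
cam in tool [ 0.0778 -0.0002 -0.1419] [2.0571 2.0559 0.319 ]
[[0.0189, -0.0062], [0.0052, -0.0186], [0.0052, 0.0188], [0.0184, 0.0078]]
[0.5875  0.28602 0.18551] [-1.5395 -2.7365  0.0036] [0.54728 0.35255 0.32746] [-0.2998 -0.08    0.5426] [ 0.4149  0.2561  1.6996  0.      1.1888 -0.131 ]
cam in tool [ 0.0778 -0.0002 -0.1419] [2.0571 2.0558 0.319 ]
[[0.0189, -0.0062], [0.0051, -0.0186], [0.0052, 0.0188], [0.0184, 0.0078]]
[0.58766 0.28608 0.18571] [-1.5396 -2.7367  0.0032] [0.54739 0.3526  0.32766] [-0.2998 -0.0803  0.5426] [ 0.4149  0.2561  1.6993 -0.      1.1888 -0.131 ]
cam in tool [ 0.0778 -0.0002 -0.1419] [2.0571 2.0558 0.3189]
[[0.0189, -0.0062], [0.0051, -0.0186], [0.0052, 0.0188], [0.0184, 0.0078]]
```

```bash
python3 - <<'E'
from h import *
from scipy.optimize import least_squares
c=ld('wrist74'); g=c['pixels'][200:300,220:350,::-1]
cv2.imwrite('pics/z7.png',cv2.convertScaleAbs(cv2.resize(g,None,fx=6,fy=6,interpolation=cv2.INTER_CUBIC),alpha=1.8))
T=np.array([.58766,.28608,.18571]);M=R.from_rotvec([-1.5396,-2.7367,.0032]).as_matrix()
z=[(290,183),(220,225),(180,265),(150,320),(138,380),(455,178),(520,212),(560,252),(590,300),(605,370)]
uv=[((a+.5)/6-.5+220,(b+.5)/6-.5+200) for a,b in z]
# underside edge visible at front? use mid-height
for zz in [-.008,-.010,-.012,-.014,-.016]:
    Q=((onplane(c,uv,T[2]+zz)-T)@M)[:,:2]
    r=least_squares(lambda p:np.hypot(Q[:,0]-p[0],Q[:,1]-p[1])-p[2],[0,0,.021]); r2=least_squares(lambda p:np.hypot(Q[:,0]-p[0],Q[:,1]-p[1])-.021,[0,0])
    print(zz,r.x.round(4),r.cost**.5,r2.x.round(4),r2.cost**.5)
E
```

```text
-0.008 [ 0.0019 -0.0002  0.0196] 0.00039786858474555873 [-0.0001 -0.0001] 0.0014716398536639627
-0.01 [ 0.0008 -0.0002  0.0199] 0.0004031751067121201 [-0.0007 -0.0001] 0.0012332643721380844
-0.012 [-0.0002 -0.0002  0.0201] 0.0004084816286969078 [-0.0014 -0.0001] 0.0009934364336210877
-0.014 [-0.0012 -0.0002  0.0204] 0.00041378815068864527 [-0.002  -0.0002] 0.0007597617319964604
-0.016 [-0.0022 -0.0002  0.0207] 0.0004190946726675321 [-0.0027 -0.0002] 0.0005528335354941371
```

View pics/z7.png

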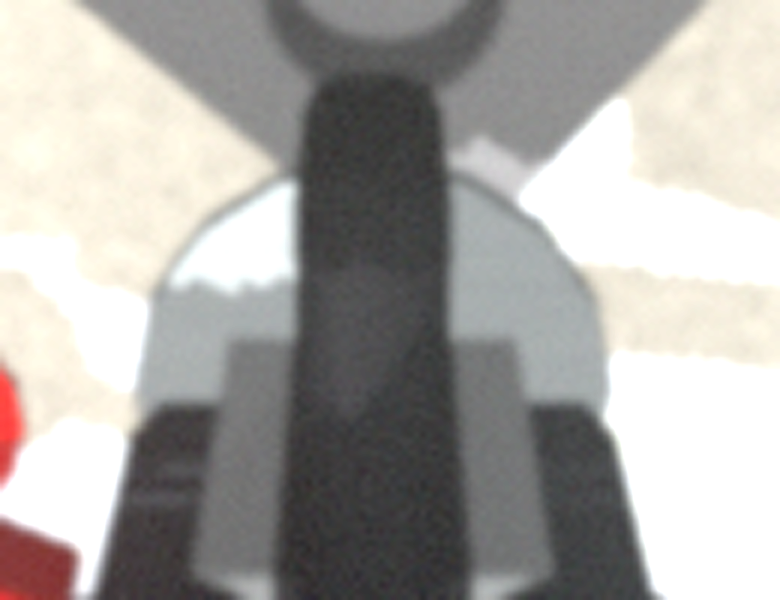

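Emit:
move_arm:
  steps:
    - [-10,-5,-10,2,0]
    - [-30,-15,-15,4,0]
    - [-55,-28,-15,6,0]
    - [-80,-41,-15,8,0]
    - [-108,-55,-15,10,0]
    - [-136,-69,-15,12,0]
    - [-164,-84,-15,14,0]
    - [-192,-98,-15,16,0]
    - [-220,-112,-15,18,0]
    - [-248,-127,-15,20.3,0]
    - [-275,-140,-15,20.3,0]
    - [-300,-153,-15,20.3,0]
    - [-320,-163,-15,20.3,0]
    - [-332,-169,-15,20.3,0]
    - [-338,-172.5,-15,20.3,0]
    - [-338,-172.5,-15,20.3,0]
    - [-338,-172.5,-15,20.3,0]
    - [-338,-172.5,-15,20.3,0]
    - [-338,-172.5,-15,20.3,0]

```text
time: 12.5
tool_pos: [0.6165, -0.0911, 0.2023]
tcp_rot: [-1.997, -2.425, -0.0]
wrist_force: [-0.1, 1.1, -1.1]
width: 0.104
```

```bash
python3 - <<'E'
from h import *
for i in range(2):
    for n in ['wrist','side','scene']: c=grab(n,n+'8')
s=bot.read_state(); print(s['time'],s['tool_pos'],s['tcp_rot'],s['width'],s['wrist_force'])
M=R.from_rotvec(s['tcp_rot']).as_matrix();print(np.degrees(np.arctan2(M[1,0],M[0,0])),M.round(4))
b=[]
for t in ['wrist8','side8','scene8']:
    im=cv2.convertScaleAbs(ortho(ld(t),0.076,0.54,0.69,-0.15,-0.05,0.0004),alpha=1.8)
    b.append(im)
cv2.imwrite('pics/s8.png',np.hstack(b))
E
```

```text
12.8 [ 0.61649762 -0.09175883  0.20228533] [-1.99830718e+00 -2.42406931e+00  5.11088033e-06] 0.10537042988077976 [-0.05461016 -0.59050945 -0.73496609]
100.99834928689184 [[-0.1908  0.9816 -0.    ]
 [ 0.9816  0.1908  0.    ]
 [ 0.     -0.     -1.    ]]
```

View pics/s8.png

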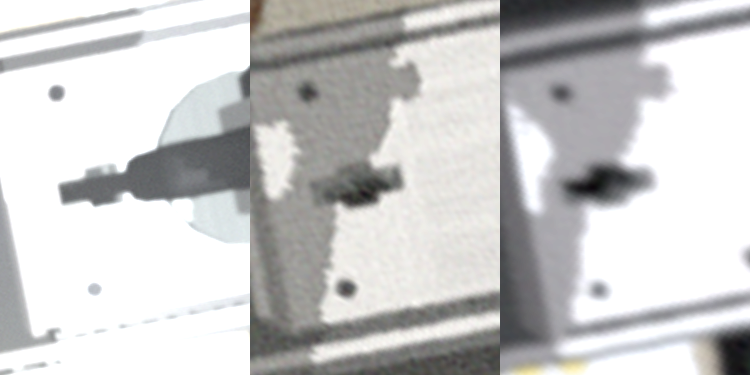

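View pics/wrist8.png

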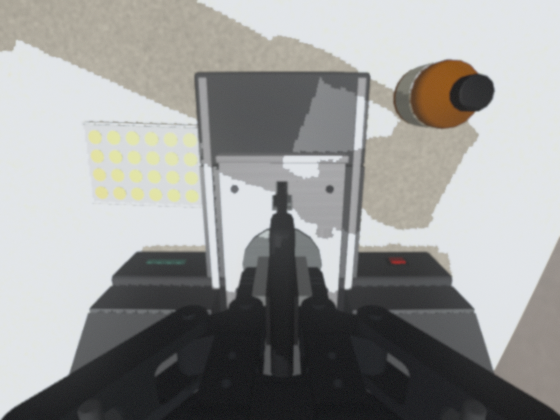

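View pics/side8.png

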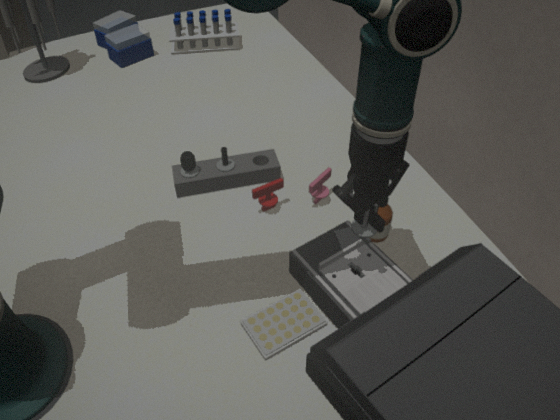

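Laterally, slot and bar line up within about a pixel, near column 282–283. I'll refine that with the slot and screw holes.

```bash
python3 - <<'E'
from h import *
c=ld('wrist8'); 
M=R.from_rotvec([-1.99831,-2.42407,0]).as_matrix()
Rt=R.from_rotvec([2.0571,2.0558,.319]).as_matrix()
M=rot(c['attitude'])@Rt.T; T=c['xyz']-M@np.array([.0778,-.0002,-.1419])
print('tcp at pic',T, M.round(4).tolist())
# ortho in tool axes
def tort(c,z,res=.0002,xr=(-.02,.06),yr=(-.06,.06)):
    xs=np.arange(xr[1],xr[0],-res); ys=np.arange(yr[0],yr[1],res)
    X,Y=np.meshgrid(xs,ys,indexing='ij')
    a=M[:2,:2]
    P=np.stack([T[0]+a[0,0]*X+a[0,1]*Y,T[1]+a[1,0]*X+a[1,1]*Y,np.full_like(X,z)],-1)
    uv=proj(c,P).astype(np.float32)
    return cv2.remap(c['pixels'],uv[...,0],uv[...,1],cv2.INTER_CUBIC)[...,::-1]
im=tort(c,.076); im=cv2.convertScaleAbs(im,alpha=1.6)
g=im.max(2)
cv2.imwrite('pics/t8.png',im)
m=(g<150).astype(np.uint8)
n,l,st,ce=cv2.connectedComponentsWithStats(m)
for i in range(1,n):
    if 40<st[i,4]<5000: print(st[i],'x',.06-ce[i,1]*.0002,'y',-.06+ce[i,0]*.0002)
E
```

```text
tcp at pic [ 0.61636047 -0.09159008  0.20232656] [[-0.1912, 0.9815, -0.0001], [0.9815, 0.1912, -0.0003], [-0.0003, -0.0001, -1.0]]
[562  86  23  87 812] x 0.03381133004926108 y 0.05484975369458128
[ 13 127  21  19 241] x 0.03256846473029046 y -0.05548796680497925
[ 565  190   18  210 2450] x -0.00015877551020408026 y 0.05471297959183674
[486 229  25  25 501] x 0.011817964071856285 y 0.03955968063872256
```

View pics/t8.png

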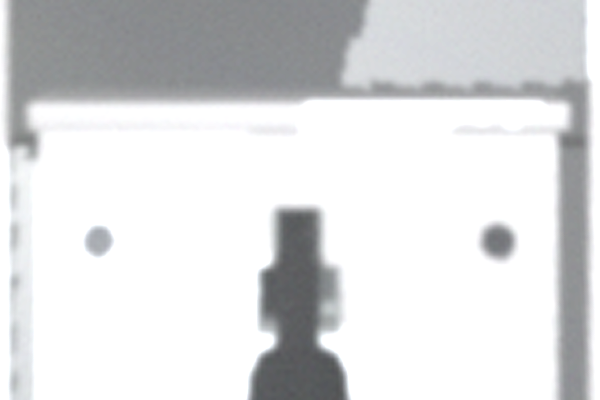

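In the tool frame the slot centre is at (≈0,-0.3 mm) with no yaw error, so I can insert. Descending to just above the slot, then slowly.

Emit:
move_arm:
  steps:
    - [0,0,20,0,0]
    - [0,0,40,0,0]
    - [0,0,58,0,0]
    - [0,0,70,0,0]
    - [0,0,78,0,0]
    - [0,0,78,0,0]
    - [0,0,78,0,0]

```text
time: 13.5
tool_pos: [0.6169, -0.0921, 0.1248]
tcp_rot: [1.998, 2.423, 0.001]
wrist_force: [0.7, 0.2, 0.2]
width: 0.11
```

```bash
python3 - <<'E'
from h import *
for n in ['side','scene']: c=grab(n,n+'9')
s=bot.read_state(); print(s['time'],s['tool_pos'],s['tcp_rot'],s['wrist_force'])
b=[]
for t,(x,y) in {'side9':(355,265),'scene9':(200,180)}.items():
    im=ld(t)['pixels'][y-60:y+60,x-65:x+65,::-1]; b.append(cv2.convertScaleAbs(cv2.resize(im,(390,360),interpolation=cv2.INTER_CUBIC),alpha=1.6))
cv2.imwrite('pics/z9.png',np.hstack(b))
E
```

```text
13.6 [ 0.61738974 -0.09214331  0.12552073] [1.99755761e+00 2.42239795e+00 1.61994153e-03] [ 0.55121591 -0.38977108 -0.78161009]
```

View pics/z9.png

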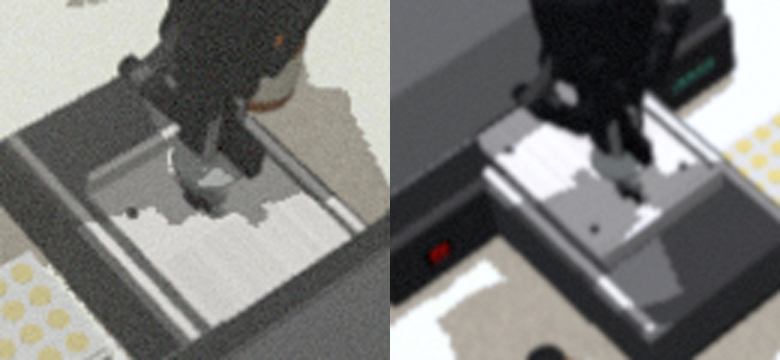

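Emit:
move_arm:
  steps:
    - [0,-0.3,0,0,0]
    - [0,-0.3,0,0,0]
    - [0,-0.3,0,0,0]

```text
time: 13.9
tool_pos: [0.6164, -0.0921, 0.1247]
tcp_rot: [1.998, 2.423, 0.001]
wrist_force: [-0.3, 0.0, -0.3]
width: 0.106
```

```bash
python3 - <<'E'
from h import *
for i in range(4):
    c=grab('wrist',f'w10{i}'); s=bot.read_state(); print(s['tool_pos'].round(5),s['tcp_rot'].round(4))
E
```

```text
[ 0.61635 -0.09207  0.1246 ] [1.9984e+00 2.4235e+00 4.0000e-04]
[ 0.61625 -0.09211  0.12448] [1.9986e+00 2.4235e+00 2.0000e-04]
[ 0.61622 -0.09206  0.1244 ] [1.9986e+00 2.4237e+00 1.0000e-04]
[ 0.61618 -0.09204  0.12431] [1.9987 2.4238 0.    ]
```

View pics/w103.png

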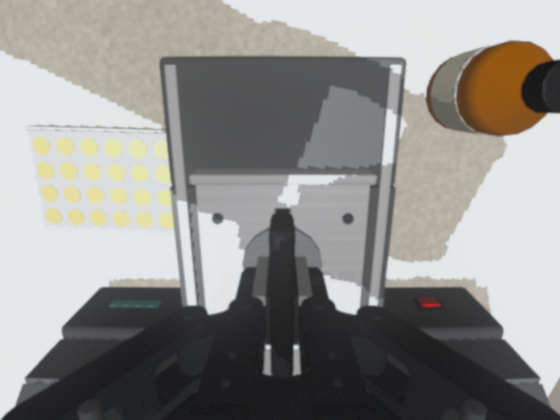

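Holes at columns 217 and 348 put the midpoint at 282.5, matching the bar at 283, so it is aligned. Slow insertion follows.

Emit:
move_arm:
  steps:
    - [0,0,3,0,0]
    - [0,0,6,0,0]
    - [0,0,9,0,0]
    - [0,0,11,0,0]
    - [0,0,13,0,0]
    - [0,0,13,0,0]

```text
time: 14.7
tool_pos: [0.6159, -0.092, 0.1108]
tcp_rot: [-1.998, -2.423, 0.001]
wrist_force: [-0.2, -0.3, -0.7]
width: 0.11
```

Emit:
move_arm:
  steps:
    - [0,0,2,0,0]
    - [0,0,4,0,0]
    - [0,0,6,0,0]
    - [0,0,6,0,0]

```text
time: 15.1
tool_pos: [0.6159, -0.092, 0.1049]
tcp_rot: [-1.998, -2.423, 0.001]
wrist_force: [-0.2, 0.1, -0.4]
width: 0.107
```

Emit:
move_arm:
  steps:
    - [0,0,2,0,0]
    - [0,0,4,0,0]
    - [0,0,6,0,0]
    - [0,0,8,0,0]
    - [0,0,10,0,0]
    - [0,0,10,0,0]

```text
time: 15.7
tool_pos: [0.6161, -0.0919, 0.0949]
tcp_rot: [-1.999, -2.424, -0.0]
wrist_force: [0.9, 0.0, -0.8]
width: 0.108
```

Emit:
move_arm:
  steps:
    - [0,0,1,0,0]
    - [0,0,2,0,0]
    - [0,0,2,0,0]

```text
time: 16.0
tool_pos: [0.6162, -0.092, 0.0932]
tcp_rot: [1.999, 2.424, 0.0]
wrist_force: [0.6, 0.3, 0.4]
width: 0.106
```

Emit:
move_arm:
  steps:
    - [0,0,0.5,0,0]
    - [0,0,1,0,0]
    - [0,0,1,0,0]

```text
time: 16.3
tool_pos: [0.6162, -0.0921, 0.0923]
tcp_rot: [1.999, 2.424, 0.0]
wrist_force: [0.6, 0.5, 0.3]
width: 0.109
```

Emit:
move_arm:
  steps:
    - [0,0,0.5,0,0]
    - [0,0,1,0,0]
    - [0,0,1,0,0]

```text
time: 16.6
tool_pos: [0.6163, -0.092, 0.0919]
tcp_rot: [1.999, 2.424, 0.0]
wrist_force: [-0.6, 1.3, 5.2]
width: 0.104
```

Emit:
move_arm:
  steps:
    - [0,0,0.5,0,0]
    - [0,0,1,0,0]
    - [0,0,1,0,0]

```text
time: 16.9
tool_pos: [0.6164, -0.092, 0.0919]
tcp_rot: [1.998, 2.424, 0.0]
wrist_force: [-2.8, 1.3, 9.0]
width: 0.108
```

```bash
python3 - <<'E'
from h import *
for n in ['side','scene','wrist']: c=grab(n,n+'11')
s=bot.read_state(); print(s['time'],s['tool_pos'],s['tcp_rot'],s['wrist_force'],s['torque'])
b=[]
for t,(x,y) in {'side11':(355,265),'scene11':(200,180)}.items():
    im=ld(t)['pixels'][y-60:y+60,x-65:x+65,::-1]; b.append(cv2.convertScaleAbs(cv2.resize(im,(390,360),interpolation=cv2.INTER_CUBIC),alpha=1.6))
cv2.imwrite('pics/z11.png',np.hstack(b))
E
```

```text
17.05 [ 0.61636651 -0.09205412  0.09189558] [1.99845563e+00 2.42350907e+00 3.55626183e-04] [-4.00578643  1.90243105  9.13802152] [0.21211675 0.6524234  0.00840955]
```

View pics/z11.png

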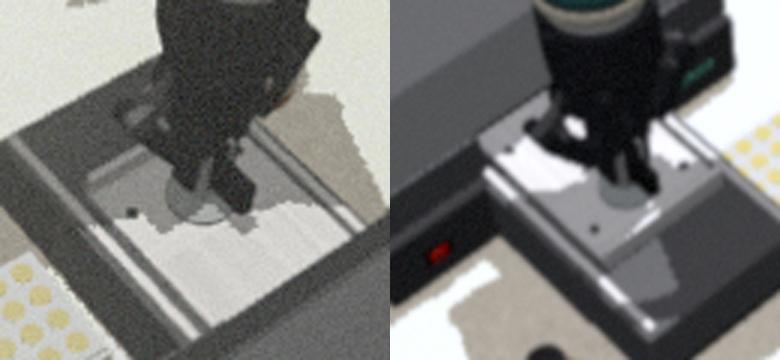

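The collar seats at the expected height (TCP 91.9 mm) with about 9 N. I'll relieve the press and turn clockwise, which is +z tool turn.

Emit:
move_arm:
  steps:
    - [0,0,-1,0,0]
    - [0,0,-1,4,0]
    - [0,0,-1,8,0]
    - [0,0,-1,12,0]
    - [0,0,-1,16,0]
    - [0,0,-1,20,0]
    - [0,0,-1,20,0]

```text
time: 17.75
tool_pos: [0.6171, -0.0923, 0.0919]
tcp_rot: [2.388, 2.039, 0.002]
wrist_force: [1.0, 0.7, 4.8]
width: 0.108
```

```bash
python3 - <<'E'
from h import *
s=bot.read_state(); print(s['time'],s['tool_pos'],s['tcp_rot'],s['wrist_force'],s['torque'],s['q'])
E
```

```text
17.75 [ 0.61714208 -0.09233784  0.09191425] [2.38813025e+00 2.03853860e+00 1.99653173e-03] [1.01802661 0.6906591  4.77450975] [ 0.06604754 -0.1072503  -0.01587563] [-1.88387461e-01  2.86465271e-01  1.84721081e+00 -9.80264401e-05
  1.00578030e+00 -3.07142522e-02]
```

Turning freely. Continuing to 60°, then to the stop.

Emit:
move_arm:
  steps:
    - [0,0,0,5,0]
    - [0,0,0,10,0]
    - [0,0,0,15,0]
    - [0,0,0,20,0]
    - [0,0,0,25,0]
    - [0,0,0,30,0]
    - [0,0,0,35,0]
    - [0,0,0,40,0]
    - [0,0,0,40,0]

```text
time: 18.65
tool_pos: [0.6174, -0.0924, 0.092]
tcp_rot: [2.941, 1.101, 0.004]
wrist_force: [1.6, -0.6, 3.7]
width: 0.11
```

Emit:
move_arm:
  steps:
    - [0,0,0,5,0]
    - [0,0,0,10,0]
    - [0,0,0,15,0]
    - [0,0,0,20,0]
    - [0,0,0,25,0]
    - [0,0,0,28,0]
    - [0,0,0,28,0]

```text
time: 19.35
tool_pos: [0.6172, -0.0927, 0.0919]
tcp_rot: [3.12, 0.359, 0.003]
wrist_force: [3.7, -1.5, 3.3]
width: 0.106
```

```bash
python3 - <<'E'
from h import *
s=bot.read_state(); M=R.from_rotvec(s['tcp_rot']).as_matrix(); print(s['time'],s['tool_pos'],np.degrees(np.arctan2(M[1,0],M[0,0])),s['wrist_force'],s['torque'],s['q'])
E
```

```text
19.35 [ 0.61721977 -0.092667    0.09194496] 13.13926505693311 [ 3.7191699  -1.54932421  3.34618976] [-0.29374458 -0.44221066  0.04061341] [-1.88600379e-01  2.86499488e-01  1.84710258e+00 -6.97440792e-04
  1.00558561e+00  1.15324683e+00]
```

Emit:
move_arm:
  steps:
    - [0,0,0,1,0]
    - [0,0,0,2,0]
    - [0,0,0,3,0]
    - [0,0,0,3,0]

```text
time: 19.75
tool_pos: [0.6171, -0.0926, 0.092]
tcp_rot: [3.129, 0.273, 0.003]
wrist_force: [3.2, -3.7, 5.7]
width: 0.104
```

```bash
python3 - <<'E'
from h import *
c=grab('wrist','wrist12'); s=bot.read_state(); M=R.from_rotvec(s['tcp_rot']).as_matrix(); print(s['time'],s['tool_pos'],np.degrees(np.arctan2(M[1,0],M[0,0])),s['wrist_force'],s['torque'])
E
```

```text
19.8 [ 0.61710077 -0.09264851  0.09194936] 9.99497937078397 [ 3.79913386 -4.72943063  4.8653593 ] [-0.7031675  -0.62051302  0.05978241]
```

View pics/wrist12.png

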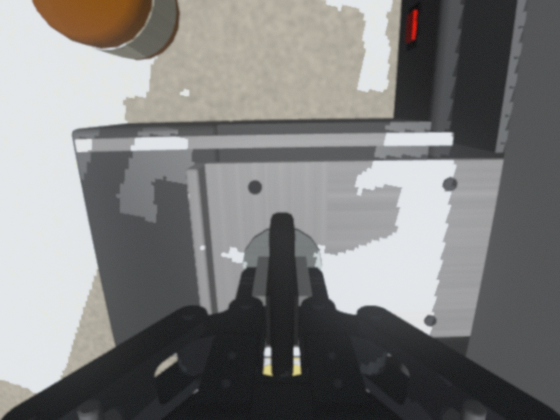

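The key has turned about 91°. Releasing with a small opening to stay clear of the lip, then lifting.

Emit:
move_arm:
  steps:
    - [0,0,0,0,10]
    - [0,0,0,0,20]
    - [0,0,0,0,28]
    - [0,0,0,0,28]
    - [0,0,0,0,28]
    - [0,0,-4,0,28]
    - [0,0,-12,0,28]
    - [0,0,-25,0,28]
    - [0,0,-45,0,28]
    - [0,0,-70,0,28]
    - [0,0,-100,0,28]
    - [0,0,-130,0,28]
    - [0,0,-150,0,28]
    - [0,0,-150,0,28]
    - [0,0,-150,0,28]

```text
time: 21.3
tool_pos: [0.6165, -0.0921, 0.2423]
tcp_rot: [3.129, 0.273, 0.003]
wrist_force: [-1.0, 0.2, -1.0]
width: 0.282
```

```bash
python3 - <<'E'
from h import *
for n in ['side','scene','wrist']: c=grab(n,n+'13')
s=bot.read_state(); print(s['time'],s['tool_pos'],s['wrist_force'],s['width'])
for t in ['wrist13','scene13','side13']:
    W=cloud(ld(t)).reshape(-1,3); q=W[(W[:,2]>.116)&(W[:,2]<.13)&(abs(W[:,0]-.616)<.05)&(abs(W[:,1]+.0925)<.05)]
    if len(q)>20:
        r=cv2.minAreaRect((q[:,:2]*1000).astype(np.float32)); u,S,v=np.linalg.svd(q[:,:2]-q[:,:2].mean(0),full_matrices=False)
        print(t,len(q),np.median(q[:,2]),r,np.degrees(np.arctan2(v[0][1],v[0][0])))
    q=W[(W[:,2]>.072)&(W[:,2]<.09)&(np.hypot(W[:,0]-.616,W[:,1]+.0925)<.019)]; print(len(q),np.median(q[:,2]) if len(q) else None)
E
```

```text
21.45 [ 0.61506044 -0.09187474  0.23935979] [ 0.59112263 -0.29546438 -0.6487368 ] 0.28378799544884936
wrist13 978 0.1209859146759251 ((615.462890625, -92.05521392822266), (70.99220275878906, 9.481468200683594), 10.30156421661377) -169.881486575206
765 0.0794909733509252
scene13 157 0.12036113666763215 ((616.0261840820312, -91.42314147949219), (71.93267059326172, 11.369604110717773), 10.591643333435059) 10.222297455471814
158 0.07908071440927505
side13 252 0.12160294518266468 ((614.5988159179688, -93.86079406738281), (71.19346618652344, 11.393543243408203), 9.379666328430176) -170.08319148549808
189 0.08033539550941626
```

View pics/wrist13.png

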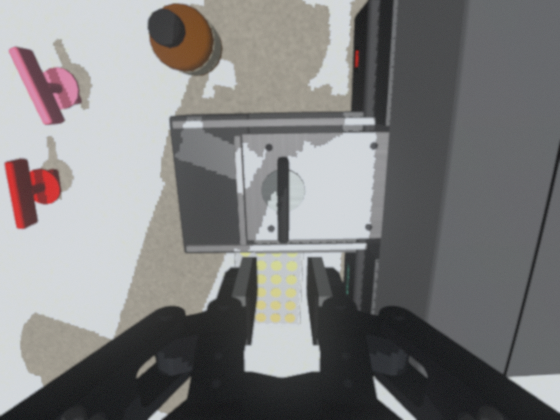

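View pics/scene13.png

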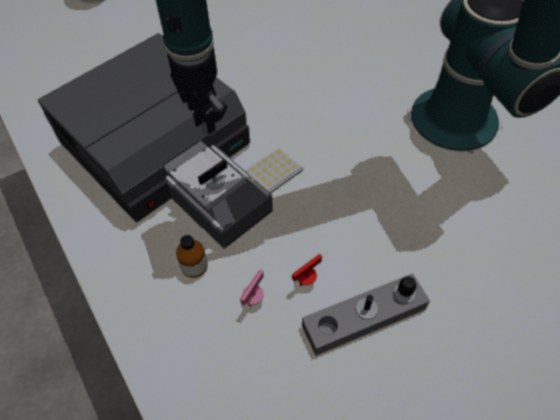

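View pics/side13.png

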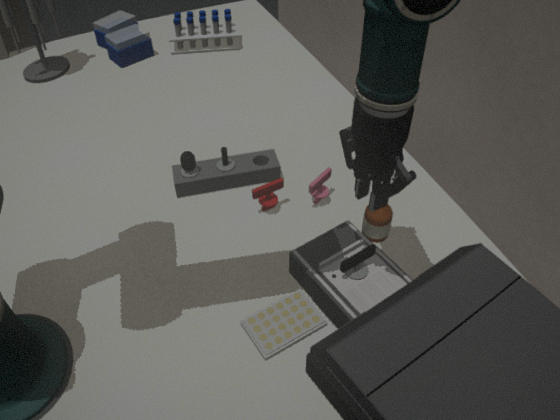

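The key stands in the slot, at (283,200) in the wrist view, with the bar across the carrier. A last check that the carrier and bystanders are unmoved, then I'll hand it in.

```bash
python3 - <<'E'
from h import *
b=[]
for t in ['scene3','scene13','side3','side13']:
    g=cv2.cvtColor(ortho(ld(t),0.076,0.54,0.69,-0.15,-0.05,0.0004),cv2.COLOR_BGR2GRAY); b.append(g)
for i in (0,2):
  for (r,c) in [(92,60),(290,99)] if i==0 else [(92,57),(289,96)]:
    tpl=b[i][r-9:r+10,c-9:c+10]; w=b[i+1][r-20:r+21,c-20:c+21]; m=cv2.matchTemplate(w,tpl,cv2.TM_CCOEFF_NORMED); _,v,_,l=cv2.minMaxLoc(m); print('hole shift mm',(l[0]-11)*.4,(l[1]-11)*.4,round(v,2))
# bystanders: patches before/after in side & scene
for t,ps in {'scene':[(190,255),(367,305),(405,290),(275,170),(308,268),(253,288)],'side':[(188,160),(224,157),(284,325),(267,193),(319,185)]}.items():
    A=cv2.cvtColor(ld(t+'0')['pixels'],cv2.COLOR_RGB2GRAY);B=cv2.cvtColor(ld(t+'13')['pixels'],cv2.COLOR_RGB2GRAY)
    for x,y in ps:
        m=cv2.matchTemplate(B[y-24:y+25,x-24:x+25],A[y-16:y+17,x-16:x+17],cv2.TM_CCOEFF_NORMED);_,v,_,l=cv2.minMaxLoc(m);print(t,(x,y),(l[0]-8,l[1]-8),round(v,2))
print(bot.finish_job())
E
```

```text
hole shift mm 0.8 0.0 0.97
hole shift mm 0.0 0.0 0.99
hole shift mm -0.8 -4.0 0.5
hole shift mm 0.0 0.0 0.98
scene (190, 255) (0, 0) 0.95
scene (367, 305) (0, 0) 1.0
scene (405, 290) (0, 0) 1.0
scene (275, 170) (0, 0) 0.96
scene (308, 268) (0, 0) 1.0
scene (253, 288) (0, 0) 1.0
side (188, 160) (0, 0) 1.0
side (224, 157) (0, 0) 0.99
side (284, 325) (0, 0) 0.91
side (267, 193) (0, 0) 0.99
side (319, 185) (0, 0) 0.99
the job is handed in; nothing more can be done
None
```

The carrier is locked for transport, and I handed the job in at about 21.5 s of the 72 s allowed.

- **Carrier:** I pushed it in until the force rose to 12 N with no further motion.
- **Key:** I took the black bar-handled key from the stand and put it down through the slot. The collar seated with the tool at 91.9 mm (92 mm expected) and about 9 N. I then turned it clockwise about 91° and released it.

**Last checks:**
- **Seating:** the collar top measured 79–80 mm (80 mm expected), so it sits flat on the carrier.
- **Turn:** the bar lies across the carrier at about 10.2°. That is about 90.8° from its inserted direction, just past the quarter turn. The turning torque was still small (0.06 N m), so I did not feel a hard stop.
- **Carrier position:** two of the four screw-hole comparisons showed no shift since the push, and a third showed 0.8 mm. The fourth was a poor match (0.5) and disagreed; the gripper or key probably blocked the view of that hole, so I discounted it.
- **Bystanders:** the other two tools, the microplate, the bottle and both look-alikes matched their starting images with no shift. The bottle was checked in the scene view only, because the gripper blocked it in the side view.

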